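# Show the order at the hot-food counter

## Robot

A 6-joint arm with a two-finger parallel gripper is mounted at the origin on the work surface. World frame = base frame: x ahead of the robot, y to its left, z up, the work surface at z = 0. Lengths are in mm, angles in rad, forces in N, time in s.
With the tool pointing down it reaches from about 300 to 875 mm from the base axis. Payload 4.2 kg.
Tool frame: the origin (TCP) lies on the centre line of the jaws, within the pads' length; the fingertips stand 17 mm ahead of it and the grasp point (between the pads) lies 2 mm behind it; z points along the fingers, y is the direction in which the jaws open and shut (so a half turn about z gives the same grasp; the last joint's range is limited). The gripper opens to 85 mm and grips with 20 to 120 N. Pads are 22 mm wide; open, the fingers measure 114 mm over their backs; the gripper's body (76 mm by 85 mm) begins 54 mm behind the grasp point. The pads swing forward as they close: fully open they stand 13 mm farther back than shut.
Start: joints at [1.22, 0.32, 1.565, -0, 1.257, -0.02], TCP at [186.761, 543.838, 248.338] pointing down, gripper open.
Joint ranges: [-3.11, 3.11], [-0.84, 2.01], [0.21, 2.61], [-1.34, 4.49], [0.05, 2.63], [-2.56, 2.56]. Speed limits (rad/s): [2.57, 2.57, 3.14, 3.14, 3.14, 3.14].

## Interface

Orientations are given as [roll, pitch, yaw] about the fixed x, y, z axes, in that order (R = Rz(yaw) Ry(pitch) Rx(roll)).
In Python, from plant import sensors, eyes, workorder gives the robot as it stands.
- The arm moves only by the tool send_rows, never from a script. Its argument "deltas" is a list of rows, each a list of 3 entries, a list of its own where there are three numbers: the opening, from 0 (shut) to 1 (fully open), then the shift along the tool's x, y, z in m, then the turn, a rotation vector about the tool's x, y, z in rad. A call has 1 to 12 rows; each row is the pose to reach, as a shift and turn from the pose commanded when the call began, along the tool's axes at that moment; what a row does not reach only later rows make up. A row lasts 1/8 s, in which the tool goes at most 62.5 mm and 10.7 degrees, less where a joint would pass 70% of its speed; a pose out of reach is approached as far as the arm can. A call with a gripper value outside its range is refused whole. The fingers move at their own pace and stop on an object; "force" is the grip in N (left out, the last holds). Time passes only in rows, so rows that repeat a pose let the fingers close. It gives the time, the measured TCP pose, the force and the opening at its end, in the units of the state.
- sensors.state(): the state, without advancing time (a new reading comes with each control period).
- eyes.capture(name): name is "scene" or "top" or "wrist"; returns the picture (480x640x3 uint8, red, green, blue); there is no depth.
- eyes.get_calibration(name): a dict with "fx", "fy", "cx", "cy" (pixels), "extrinsics" (4x4, takes a point from camera to world coordinates). Camera axes: x right, y down, z forward; pixel columns grow to the right and rows downward; lengths in mm; the calibration is good to about 2 mm. The wrist camera is an equidistant fisheye: a pixel r from the principal point sees the ray r / f radians off the axis. A picture is of the moment at which its call begins: read the wrist's pose just before it. get_calibration takes no time and is no camera call; for the wrist camera it gives the pose at the moment of the call.
- workorder.sign_off(): hands the job in, once; it reports no verdict.
The state is a dict: "t": time; "qpos": joint angles; "dq": joint speeds; "effort": joint torques, N m; "position": TCP position; "orientation": TCP orientation; "contact_force": force on the tool from outside, world axes, zero at the start; "moment": the same for the moment, N m; "opening": finger opening in mm.
Only numpy, scipy, OpenCV 4.12 (cv2) and the standard library are available. Lean on these libraries where they do the work, as an engineer would, in place of code of your own. Each camera call takes 0.05 s, during which the arm holds its last target.

## Task

Show your colleague what to pack for the waiting customer: with the fingertips, point straight down at the middle of the longest of the three pastry rolls in the tray, then at the tip of the tall sauce bottle, each time keeping still for about two seconds a few centimetres above it (about 3 cm) without touching it. Then, with the fingertips, press the plunger of the counter bell all the way down, let it spring back up and move clear. Touch and move nothing but the bell, and do not bring the fingers down close over the other two rolls or the low sauce jar.

Things in the scene. Friction and masses are not known exactly. Their poses are not given: they have to be found in the camera images.
- tray: Fixed open stainless tray, 320 x 380 mm (own x, y), walls 45 mm high and 4 mm thick; a wire rack inside, its top 20 mm above the counter, carries the three rolls. Origin: centre of the underside, on the counter; z up.
- long_roll: The longest golden-brown pastry roll, loose on the rack: a bar with rounded edges 170 mm long (own x), 46 mm wide (own y), 36 mm high (z up). Origin: centre of its underside, so its top is 36 mm above the origin.
- medium_roll: Middle-sized roll, same colour and section, 115 mm long (own x), 46 mm wide, 36 mm high, loose on the rack. Origin: centre of its underside. The rolls lie side by side about 110 mm apart, in any order.
- short_roll: Shortest roll, same colour and section, 75 mm long (own x), 46 mm wide, 36 mm high, loose on the rack. Origin: centre of its underside.
- stand: Fixed flat steel condiment stand, 190 x 95 mm (own x, y), 6 mm thick with a low wire rim up to 11 mm; carries the sauce bottle and the sauce jar 90 mm apart along its x, either way round. It lies to one side of the tray, left or right, and the bell on the other. Origin: centre of the underside, on the counter.
- sauce_bottle: Tall white sauce bottle, loose, 160 mm high, body 56 mm in diameter up to 105 mm, then narrowing to a nozzle whose tip is 14 mm wide. Origin: centre of its underside, so the tip is 160 mm above the origin; z up.
- sauce_jar: Low white sauce jar with a wide lid, loose, 73 mm high, 72 mm in diameter. Origin: centre of its underside.
- bell: Fixed counter bell: black round base 84 mm in diameter, steel dome up to 47 mm high, and on its axis a steel plunger. Origin: centre of the underside, on the counter.
- bell_top (a point): Centre of the top face of the bell's plunger, a steel disc 22 mm in diameter whose top is 66 mm above the counter when up. It is pressed straight down.
- bell_plunger (a joint): Travel of the bell's plunger: 0 up (at rest), 0.006 m fully down. Its spring takes 2 N to start and about 4.2 N to be fully down, and brings it back up.
- tongs: Steel tongs with black tips, loose on the counter at the outer right of the work, lying roughly along the world x axis, 240 mm long (own y), 55 mm wide, about 11 mm high. Leave alone. Origin: centre of the underside.
- sanitiser: White pump bottle, loose, 68 mm in diameter, 197 mm high with its spout, at the outer left of the work. Leave alone. Origin: centre of the underside.
Not all that is in view belongs to the job. Leave any green, purple or red look-alike of the short_roll alone.

How it is judged (in metres and radians):
On the way, in this order (a step that is already met when the one before it is completed fails the run):
1. point at the middle of the longest roll, from just above, and dwell (x of the grasp point in the frame of long_roll between -0.04 and 0.04 m and y of the grasp point in the frame of long_roll between -0.025 and 0.025 m and z of the grasp point in the frame of long_roll between 0.056 and 0.116 m), for 1.5 s.
2. point at the tip of the tall sauce bottle, from just above, and dwell (horizontal distance between the grasp point and sauce_bottle below 0.025 m and z of the grasp point in the frame of sauce_bottle between 0.18 and 0.24 m), for 1.5 s.
3. press the bell's plunger down with the fingers (value of joint bell_plunger above 0.0048 m and contact force between the fingers and bell above 0.5 N), for 0.05 s.
4. the plunger is let up again (value of joint bell_plunger below 0.001 m and contact force between the fingers and bell below 0.1 N), for 0.2 s.
At the end, for the whole second after the job is handed in: The bell's plunger is up again (within 1 mm), and rolls, sauce bottle, sauce jar, tongs and sanitiser rest within 8 mm of where they started, the bottles and jar upright (value of joint bell_plunger below 0.001 m and distance of each of long_roll, medium_roll, short_roll, sauce_bottle, sauce_jar, tongs, sanitiser from where it was at the start of the episode below 0.008 m and linear speed of each of long_roll, medium_roll, short_roll, sauce_bottle, sauce_jar, tongs, sanitiser below 0.02 m/s and angle between each of sauce_bottle, sauce_jar, sanitiser's own z axis and vertical below 0.1 rad); the robot touches nothing.
It fails at once if a roll, the sauce bottle, the sauce jar, the tongs or the sanitiser is touched (contact force between any of the fingers, the arm and long_roll above 0.3 N or contact force between any of the fingers, the arm and medium_roll above 0.3 N or contact force between any of the fingers, the arm and short_roll above 0.3 N or contact force between any of the fingers, the arm and sauce_bottle above 0.3 N or contact force between any of the fingers, the arm and sauce_jar above 0.3 N or contact force between any of the fingers, the arm and tongs above 0.3 N or contact force between any of the fingers, the arm and sanitiser above 0.3 N).
It fails at once if a roll, the sauce bottle, the sauce jar, the tongs or the sanitiser is moved or lifted (15 mm) (distance of any of long_roll, medium_roll, short_roll, sauce_bottle, sauce_jar, tongs, sanitiser from where it was at the start of the episode above 0.015 m).
It fails at once if the tray or the stand is touched (1 N) (contact force between any of the fingers, the arm and tray above 1 N or contact force between any of the fingers, the arm and stand above 1 N).
It fails at once if the fingers are brought down close (fingertips within about 35 mm) over the medium roll, the short roll or the sauce jar ((x of the grasp point in the frame of medium_roll between -0.0575 and 0.0575 m and y of the grasp point in the frame of medium_roll between -0.03 and 0.03 m and z of the grasp point in the frame of medium_roll below 0.09 m) or (x of the grasp point in the frame of short_roll between -0.0375 and 0.0375 m and y of the grasp point in the frame of short_roll between -0.03 and 0.03 m and z of the grasp point in the frame of short_roll below 0.09 m) or (horizontal distance between the grasp point and sauce_jar below 0.03 m and z of the grasp point in the frame of sauce_jar below 0.127 m)).
It also fails if it takes over 58 s, if anything falls off the work surface, if the arm or the gripper's body presses on something with over 40 N, if the wrist force passes 120 N, or if a joint passes its speed limit or range.

## Working session

There is one attempt and no reset: what is moved stays moved. The work goes in short steps, Python scripts to look and compute and a tool call to move; the robot and the scene stay as the last step left them, time stands still between calls to the robot, and variables do not carry over. Pictures are saved under pics/ and viewed, and the job is handed in when it is done.

Besides the shell and the picture viewer there is one more tool, called after "Request:" in YAML: its name, and indented under it one key for each argument. send_rows: Moves the arm, as the interface text tells. Its arguments: {"type":"object","properties":{"deltas":{"type":"array","items":{"type":"array"}},"force":{"type":"number"}},"required":["deltas"]}

```bash
mkdir -p pics; ls
python3 - <<'E'
from plant import sensors, eyes
import cv2,numpy as np
print(sensors.state())
for n in("scene","top"):
    c=eyes.get_calibration(n);print(n,c)
    cv2.imwrite(f"pics/{n}0.png",eyes.capture(n)[:,:,::-1])
E
```

```text
pics
{'t': 0.0, 'qpos': array([ 1.21999631e+00,  3.20289342e-01,  1.56567395e+00,  9.25393451e-06,
        1.25737767e+00, -2.00018385e-02]), 'dq': array([-0.00033765, -0.0009651 , -0.00159178,  0.00036638, -0.00024717,
        0.00055406]), 'effort': array([-6.20800038e-04, -4.15525031e+01, -2.34161836e+01, -9.50655703e-05,
        8.51391116e-03, -1.01450965e-06]), 'position': array([186.60558564, 543.41344929, 247.48566157]), 'orientation': array([-3.13984487e+00, -4.37634980e-05,  2.81079158e+00]), 'contact_force': array([ 0.15256921, -0.01007999,  0.23238549]), 'moment': array([-0.04220196, -0.02118131, -0.01592463]), 'opening': 85.24357650780408}
scene {'fx': 433.9229083934727, 'fy': 433.9229083934727, 'cx': 319.7135883450545, 'cy': 237.3715334817815, 'extrinsics': array([[-2.44672323e-01,  8.38443677e-01, -4.86978084e-01,
         1.16492261e+03],
       [ 9.69569594e-01,  2.15908407e-01, -1.15405206e-01,
         1.48451447e+02],
       [ 8.38189721e-03, -5.00395603e-01, -8.65756308e-01,
         1.21173973e+03],
       [ 0.00000000e+00,  0.00000000e+00,  0.00000000e+00,
         1.00000000e+00]])}
top {'fx': 528.3766598624201, 'fy': 528.3766598624201, 'cx': 317.2503681107096, 'cy': 239.98337276709626, 'extrinsics': array([[ 1.93852792e-03, -9.98098637e-01,  6.16064302e-02,
         4.31393098e+02],
       [-9.99964642e-01, -1.43067170e-03,  8.28660109e-03,
        -1.66232309e+01],
       [-8.18270668e-03, -6.16203157e-02, -9.98066120e-01,
         1.39106416e+03],
       [ 0.00000000e+00,  0.00000000e+00,  0.00000000e+00,
         1.00000000e+00]])}
```

View pics/scene0.png

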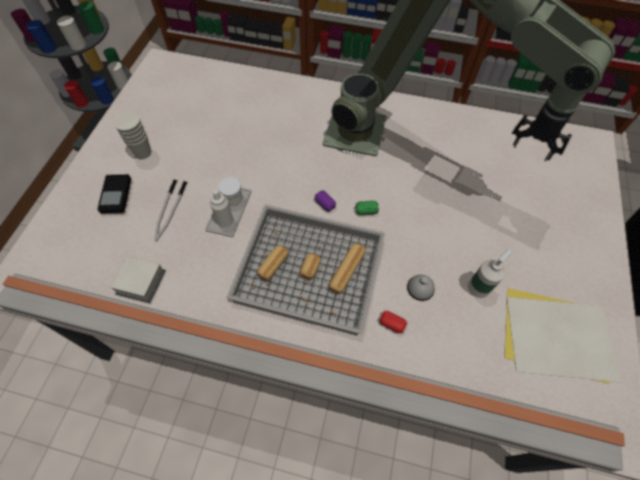

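View pics/top0.png

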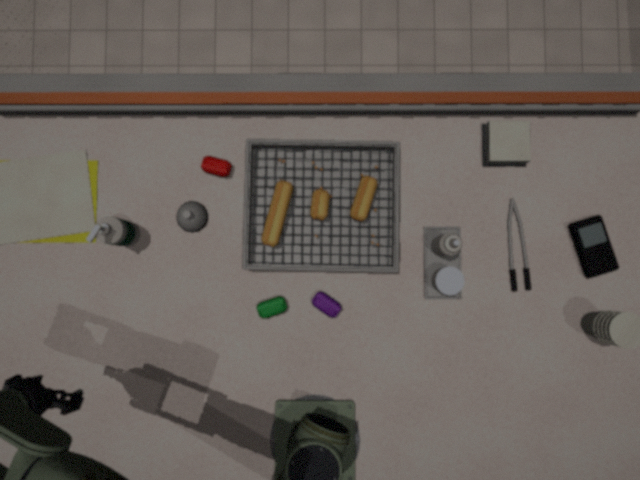

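Top view: the long roll is at (278,213), the short at (319,204) and the medium at (363,198). The bottle is at about (450,243), with the jar at (449,280) below it. The bell is at (192,216) and the sanitiser at (118,232). Red, green and purple decoys are at (216,166), (272,307) and (326,304).

Things that could be mistaken for the targets:
- **Roll:** the three golden rolls; I choose the longest, at (278,213).
- **White bottles:** bottle (450,243), jar (449,280), sanitiser (118,232); I choose the one with the nozzle on the stand.
- **Bell:** only one, at (192,216).

Next I'll take crops and measurements.

```bash
cat > h.py <<'E'
import numpy as np,cv2
from plant import eyes
def ray(n,u,v):
    c=eyes.get_calibration(n);E=c["extrinsics"]
    d=E[:3,:3]@np.array([(u-c["cx"])/c["fx"],(v-c["cy"])/c["fy"],1.]);return E[:3,3],d
def onz(n,u,v,z):
    o,d=ray(n,u,v);return o+d*(z-o[2])/d[2]
def proj(n,p):
    c=eyes.get_calibration(n);E=c["extrinsics"];q=E[:3,:3].T@(np.array(p,float)-E[:3,3])
    return c["fx"]*q[0]/q[2]+c["cx"],c["fy"]*q[1]/q[2]+c["cy"]
def tri(a,b):
    (o1,d1),(o2,d2)=ray(*a),ray(*b)
    A=np.stack([d1,-d2],1);s=np.linalg.lstsq(A,o2-o1,rcond=None)[0]
    p,q=o1+s[0]*d1,o2+s[1]*d2;return (p+q)/2,np.linalg.norm(p-q)
E
python3 - <<'E'
from h import *
for n in("top","scene"):
    im=cv2.imread(f"pics/{n}0.png");hsv=cv2.cvtColor(im,cv2.COLOR_BGR2HSV)
    m=cv2.inRange(hsv,(9,80,80),(25,255,255));
    m=cv2.morphologyEx(m,cv2.MORPH_OPEN,np.ones((3,3)))
    for c in cv2.findContours(m,0,2)[0]:
        if 150<cv2.contourArea(c)<3000:
            (u,v),wh,a=cv2.minAreaRect(c); b=cv2.boxPoints(((u,v),wh,a))
            P=[onz(n,*q,45)[:2] for q in b]
            print(n,round(u),round(v),np.round(wh),onz(n,u,v,45).round(),np.round([np.linalg.norm(P[0]-P[1]),np.linalg.norm(P[1]-P[2])]),np.round(P).tolist())
t=cv2.imread("pics/top0.png");s=cv2.imread("pics/scene0.png")
def cr(i,x,y,w,h): return cv2.resize(i[y:y+h,x:x+w],(400,300),interpolation=cv2.INTER_CUBIC)
cv2.imwrite("pics/crop1.png",np.vstack([np.hstack([cr(t,410,220,80,60+0),cr(t,152,186,80,60)]),np.hstack([cr(s,190,175,80,60),cr(s,382,257,80,60)])]))
E
```

```text
top 319 203 [17. 30.] [610. -10.  45.] [77. 43.] [[574.0, 16.0], [651.0, 6.0], [645.0, -37.0], [569.0, -27.0]]
top 276 213 [17. 67.] [584. 100.  45.] [172.  43.] [[507.0, 142.0], [673.0, 99.0], [662.0, 58.0], [496.0, 101.0]]
top 363 198 [17. 45.] [ 624. -123.   45.] [115.  44.] [[576.0, -84.0], [685.0, -120.0], [671.0, -162.0], [562.0, -125.0]]
scene 533 296 [52.  8.] [545. 637.  45.] [ 27. 145.] [[563.0, 563.0], [536.0, 566.0], [527.0, 711.0], [553.0, 707.0]]
scene 310 265 [15. 24.] [609. -12.  45.] [80. 48.] [[644.0, -38.0], [564.0, -32.0], [573.0, 15.0], [651.0, 8.0]]
scene 273 262 [16. 38.] [ 625. -124.   45.] [122.  52.] [[671.0, -165.0], [555.0, -128.0], [578.0, -81.0], [692.0, -120.0]]
scene 347 267 [16. 53.] [587.  97.  45.] [176.  50.] [[662.0, 53.0], [491.0, 96.0], [509.0, 144.0], [677.0, 98.0]]
```

View pics/crop1.png

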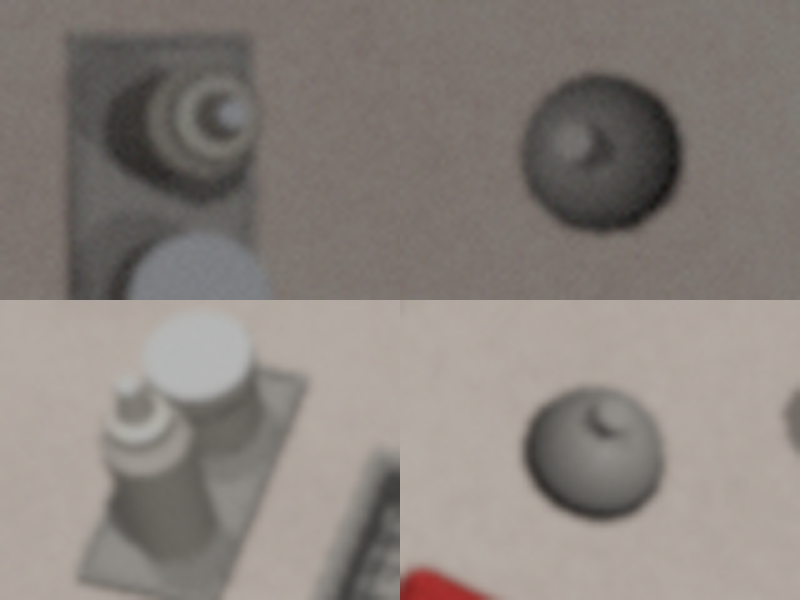

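Crops: the bottle nozzle tip is at about top (456,242.5) and scene (215.5,192). The bell plunger is at about top (187,214) and scene (423,279). I'll triangulate both and check the heights.

Run:
```python
from h import *
print("tip",tri(("top",456,242.4),("scene",215.4,192)),onz("top",456,242.4,166),onz("scene",215.4,192,166))
print("bell",tri(("top",187,213.8),("scene",423,279)),onz("top",187,213.8,66),onz("scene",423,279,66))
# bell outline
print("bell base rim center top", onz("top",152+(602-400)/5,186+152/5,10), onz("scene",382+(594-400)/5,257+(453-300)/5,15))
# jar lid
print("jar",onz("top",410+199/5,220+305/5,79),onz("scene",190+199/5,175+58/5,79))
```

```text
tip (array([ 501.97288662, -328.52354794,  163.70055458]), np.float64(0.14406134944972615)) [ 501.8611429  -328.01061622  166.        ] [ 503.41943503 -327.40202342  166.        ]
bell (array([579.44034164, 321.77814402,  64.33965674]), np.float64(4.149082863824515)) [578.96390494 323.46376011  66.        ] [580.87175076 319.46930705  66.        ]
bell base rim center top [578.3400936  323.48075431  10.        ] [584.65201829 324.32498981  15.        ]
jar [ 411.30246633 -333.47849587   79.        ] [ 416.64342432 -329.8432259    79.        ]
```

```bash
cat >> h.py <<'E'
from scipy.spatial.transform import Rotation as Ro
def delta(goal,frm,yaw=2.81079):
    R=Ro.from_euler("xyz",[np.pi,0,yaw]).as_matrix()
    return R.T@(np.array(goal,float)-np.array(frm))/1000
E
python3 - <<'E'
from h import *
print(delta([585,99,103],[186.76,543.84,248.3]),delta([502,-328,213],[585,99,103]),delta([580,322,110],[502,-328,213]))
print(delta([585,99,250],[186.76,543.84,248.3])[None]*np.arange(1,11)[:,None]/10)
print("sani",onz("top",118,232,60))
E
```

```text
[-0.52113324 -0.29137238  0.1453    ] [-0.06019067 -0.43080748 -0.11      ] [0.13735048 0.64009284 0.103     ]
[[-5.21133243e-02 -2.91372385e-02 -1.70000000e-04]
 [-1.04226649e-01 -5.82744770e-02 -3.40000000e-04]
 [-1.56339973e-01 -8.74117155e-02 -5.10000000e-04]
 [-2.08453297e-01 -1.16548954e-01 -6.80000000e-04]
 [-2.60566621e-01 -1.45686192e-01 -8.50000000e-04]
 [-3.12679946e-01 -1.74823431e-01 -1.02000000e-03]
 [-3.64793270e-01 -2.03960669e-01 -1.19000000e-03]
 [-4.16906594e-01 -2.33097908e-01 -1.36000000e-03]
 [-4.69019918e-01 -2.62235146e-01 -1.53000000e-03]
 [-5.21133243e-01 -2.91372385e-01 -1.70000000e-03]]
sani [533.10053528 499.43174123  60.        ]
```

Request:
send_rows:
  deltas:
    - [0, [-0.026, -0.015, 0], [0, 0, 0]]
    - [0, [-0.07, -0.039, 0], [0, 0, 0]]
    - [0, [-0.115, -0.064, 0], [0, 0, 0]]
    - [0, [-0.16, -0.089, 0], [0, 0, 0]]
    - [0, [-0.205, -0.114, 0], [0, 0, 0]]
    - [0, [-0.25, -0.14, 0], [0, 0, 0]]
    - [0, [-0.295, -0.165, 0], [0, 0, 0]]
    - [0, [-0.34, -0.19, 0], [0, 0, 0]]
    - [0, [-0.385, -0.215, 0], [0, 0, 0]]
    - [0, [-0.43, -0.24, 0], [0, 0, 0]]
    - [0, [-0.475, -0.266, 0], [0, 0, 0]]
    - [0, [-0.521, -0.291, 0], [0, 0, 0]]

```text
t: 1.6
position: [585.7, 98.0, 247.9]
orientation: [-3.142, -0.001, 2.811]
contact_force: [0.3, 0.0, -0.2]
opening: -0.1
```

Run:
```python
from h import *
from plant import sensors
c=eyes.get_calibration("wrist");print(c)
cv2.imwrite("pics/w1.png",eyes.capture("wrist")[:,:,::-1])
s=sensors.state()
print(s["t"],s["position"],s["orientation"],s["opening"],s["contact_force"],s["qpos"])
```

```text
{'fx': 371.64829954431775, 'fy': 371.64829954431775, 'cx': 320.02738988147405, 'cy': 238.8923519978356, 'extrinsics': array([[ 3.24307993e-01,  8.97500588e-01,  2.98859532e-01,
         5.07930674e+02],
       [ 9.45951214e-01, -3.07432867e-01, -1.03253726e-01,
         1.24044011e+02],
       [-7.91037412e-04,  3.16192546e-01, -9.48694707e-01,
         3.72912191e+02],
       [ 0.00000000e+00,  0.00000000e+00,  0.00000000e+00,
         1.00000000e+00]])}
1.65 [590.07071436  93.1554023  247.47880879] [-3.13878031  0.00497293  2.8073959 ] -0.24525828911173655 [ 4.43673907 -3.14472371 -0.13620185] [ 0.13973455  0.35402598  1.51502888 -0.00499722  1.26940002 -1.09538207]
```

View pics/w1.png

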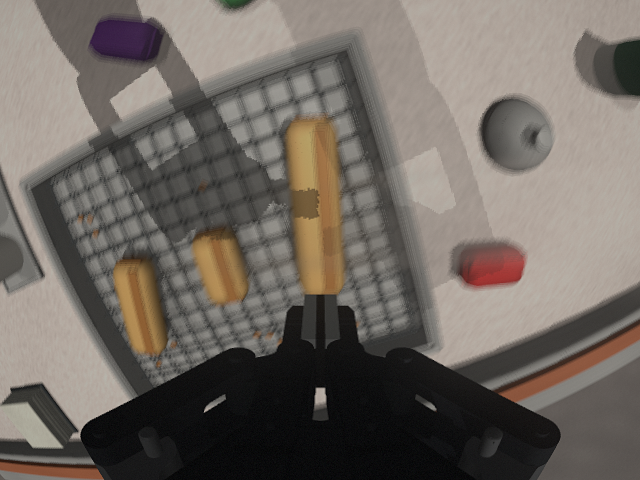

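The wrist view shows the fingers shut over the long roll (about (317,205)), with the bell on the right at (515,133). I'll descend in two stages.

Request:
send_rows:
  deltas:
    - [0, [0, 0, 0], [0, 0, 0]]
    - [0, [0, 0, 0.02], [0, 0, 0]]
    - [0, [0, 0, 0.04], [0, 0, 0]]
    - [0, [0, 0, 0.06], [0, 0, 0]]
    - [0, [0, 0, 0.08], [0, 0, 0]]
    - [0, [0, 0, 0.095], [0, 0, 0]]
    - [0, [0, 0, 0.11], [0, 0, 0]]
    - [0, [0, 0, 0.12], [0, 0, 0]]
    - [0, [0, 0, 0.125], [0, 0, 0]]
    - [0, [0, 0, 0.125], [0, 0, 0]]

```text
t: 2.9
position: [585.1, 99.4, 123.2]
orientation: [3.142, -0.0, 2.811]
contact_force: [1.0, -0.6, 1.0]
opening: -0.2
```

Run:
```python
from h import *
from plant import sensors
s=sensors.state()
print(s["t"],s["position"],s["orientation"],s["contact_force"])
a=eyes.capture("scene")[:,:,::-1][170:320,250:450];b=eyes.capture("wrist")[:,:,::-1]
cv2.imwrite("pics/a2.png",np.hstack([cv2.resize(a,(400,300),interpolation=cv2.INTER_CUBIC),cv2.resize(b,(400,300))]))
```

```text
2.9 [585.05303399  99.36457072 123.20373046] [ 3.14155528e+00 -1.35121236e-04  2.81065478e+00] [ 1.00638426 -0.60677584  1.0414411 ]
```

View pics/a2.png

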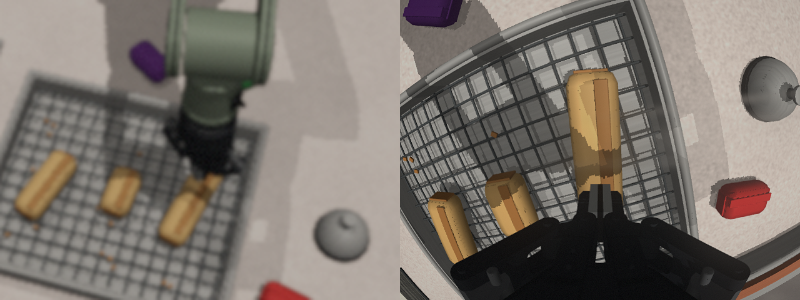

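The fingers are over the middle of the long roll, with clear air below them. I'll lower to about 3 cm and dwell.

Request:
send_rows:
  deltas:
    - [0, [0, 0, 0.01], [0, 0, 0]]
    - [0, [0, 0, 0.02], [0, 0, 0]]
    - [0, [0, 0, 0.02], [0, 0, 0]]
    - [0, [0, 0, 0.02], [0, 0, 0]]
    - [0, [0, 0, 0.02], [0, 0, 0]]
    - [0, [0, 0, 0.02], [0, 0, 0]]
    - [0, [0, 0, 0.02], [0, 0, 0]]
    - [0, [0, 0, 0.02], [0, 0, 0]]
    - [0, [0, 0, 0.02], [0, 0, 0]]
    - [0, [0, 0, 0.02], [0, 0, 0]]
    - [0, [0, 0, 0.02], [0, 0, 0]]
    - [0, [0, 0, 0.02], [0, 0, 0]]

```text
t: 4.5
position: [585.0, 99.4, 103.3]
orientation: [3.142, 0.0, 2.811]
contact_force: [0.0, -0.6, -0.2]
opening: -0.2
```

Request:
send_rows:
  deltas:
    - [0, [0, 0, 0], [0, 0, 0]]
    - [0, [0, 0, 0], [0, 0, 0]]
    - [0, [0, 0, 0], [0, 0, 0]]
    - [0, [0, 0, 0], [0, 0, 0]]
    - [0, [0, 0, 0], [0, 0, 0]]
    - [0, [0, 0, 0], [0, 0, 0]]
    - [0, [0, 0, 0], [0, 0, 0]]
    - [0, [0, 0, 0], [0, 0, 0]]
    - [0, [0, 0, 0], [0, 0, 0]]
    - [0, [0, 0, 0], [0, 0, 0]]

```text
t: 5.75
position: [585.0, 99.4, 103.3]
orientation: [3.142, -0.0, 2.811]
contact_force: [0.1, -0.7, -0.7]
opening: 0.2
```

Request:
send_rows:
  deltas:
    - [0, [0, 0, -0.02], [0, 0, 0]]
    - [0, [0, 0, -0.05], [0, 0, 0]]
    - [0, [0, 0, -0.09], [0, 0, 0]]
    - [0, [0, 0, -0.12], [0, 0, 0]]
    - [0, [0, 0, -0.147], [0, 0, 0]]
    - [0, [0, 0, -0.147], [0, 0, 0]]
    - [0, [0, 0, -0.147], [0, 0, 0]]

```text
t: 6.62
position: [584.4, 99.3, 249.1]
orientation: [-3.141, -0.002, 2.811]
contact_force: [0.1, -0.1, -1.3]
opening: 0.0
```

Request:
send_rows:
  deltas:
    - [0, [-0.004, -0.03, 0], [0, 0, 0]]
    - [0, [-0.01, -0.07, 0], [0, 0, 0]]
    - [0, [-0.016, -0.115, 0], [0, 0, 0]]
    - [0, [-0.022, -0.16, 0], [0, 0, 0]]
    - [0, [-0.029, -0.205, 0], [0, 0, 0]]
    - [0, [-0.035, -0.25, 0], [0, 0, 0]]
    - [0, [-0.041, -0.295, 0], [0, 0, 0]]
    - [0, [-0.047, -0.34, 0], [0, 0, 0]]
    - [0, [-0.053, -0.38, 0], [0, 0, 0]]
    - [0, [-0.057, -0.41, 0], [0, 0, 0]]
    - [0, [-0.06, -0.431, 0], [0, 0, 0]]
    - [0, [-0.06, -0.431, 0], [0, 0, 0]]

```text
t: 8.12
position: [501.3, -328.3, 249.1]
orientation: [3.141, -0.002, 2.809]
contact_force: [-0.2, 0.3, 0.3]
opening: 0.0
```

Run:
```python
from h import *
from plant import sensors
s=sensors.state()
print(s["t"],s["position"],s["orientation"],s["contact_force"])
a=eyes.capture("scene")[:,:,::-1][130:280,150:350];b=eyes.capture("wrist")[:,:,::-1]
cv2.imwrite("pics/a3.png",np.hstack([cv2.resize(a,(400,300),interpolation=cv2.INTER_CUBIC),cv2.resize(b,(400,300))]))
```

```text
8.125 [ 501.29150002 -328.33975732  249.08005076] [ 3.14069417e+00 -1.90136935e-03  2.80906954e+00] [-0.19144647  0.33538428  0.33752318]
```

View pics/a3.png

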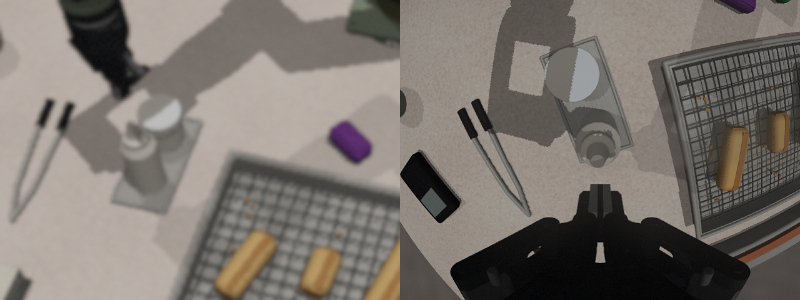

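The wrist view shows the bottle nozzle ahead of the fingertips at about full-resolution (315,250), with the jar behind it. I'll cross-check the position with the fisheye ray.

```bash
cat >> h.py <<'E'
def wr(u,v,z):
    c=eyes.get_calibration("wrist");x,y=(u-c["cx"]),(v-c["cy"]);r=np.hypot(x,y);t=r/c["fx"]
    d=c["extrinsics"][:3,:3]@np.array([x/r*np.sin(t),y/r*np.sin(t),np.cos(t)]);o=c["extrinsics"][:3,3]
    return o+d*(z-o[2])/d[2]
E
python3 - <<'E'
from h import *
b=eyes.capture("wrist")[:,:,::-1]
cv2.imwrite("pics/a4.png",cv2.resize(b[190:290,260:390],None,fx=6,fy=6,interpolation=cv2.INTER_CUBIC))
for p in((315,248),(315,253),(315,258)):print(wr(*p,166))
E
```

```text
[ 494.4350622 -327.9036407  166.       ]
[ 497.45196907 -328.94975102  166.        ]
[ 500.49944315 -330.00684818  166.        ]
```

View pics/a4.png

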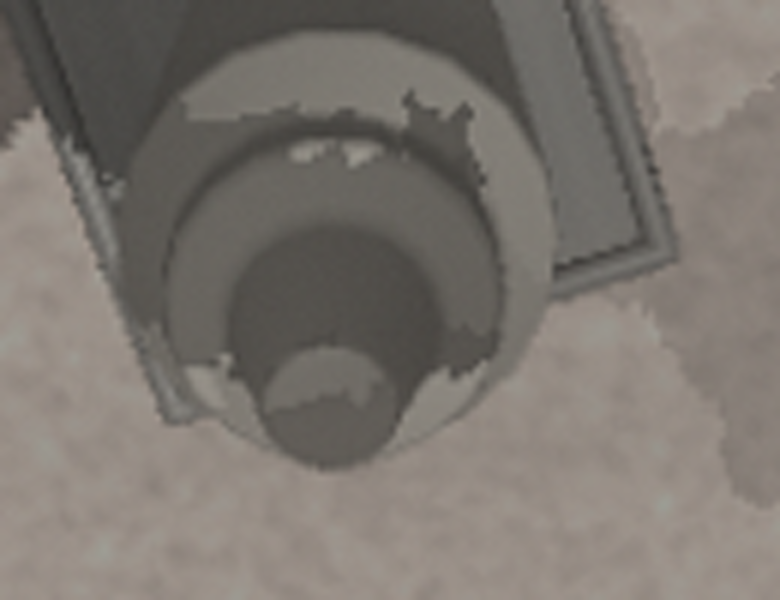

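The tip centre is at (315,257.5), which gives (500,−330). That agrees with the triangulated (502,−328) within 2–3 mm, so I'll descend to 3 cm and dwell.

Request:
send_rows:
  deltas:
    - [0, [0, 0, 0.01], [0, 0, 0]]
    - [0, [0, 0, 0.02], [0, 0, 0]]
    - [0, [0, 0, 0.03], [0, 0, 0]]
    - [0, [0, 0, 0.037], [0, 0, 0]]
    - [0, [0, 0, 0.037], [0, 0, 0]]
    - [0, [0, 0, 0.037], [0, 0, 0]]
    - [0, [0, 0, 0.037], [0, 0, 0]]
    - [0, [0, 0, 0.037], [0, 0, 0]]
    - [0, [0, 0, 0.037], [0, 0, 0]]
    - [0, [0, 0, 0.037], [0, 0, 0]]
    - [0, [0, 0, 0.037], [0, 0, 0]]
    - [0, [0, 0, 0.037], [0, 0, 0]]

```text
t: 9.78
position: [501.7, -327.7, 213.3]
orientation: [3.142, -0.0, 2.811]
contact_force: [0.7, -0.0, 0.1]
opening: -0.2
```

Request:
send_rows:
  deltas:
    - [0, [0, 0, 0], [0, 0, 0]]
    - [0, [0, 0, 0], [0, 0, 0]]
    - [0, [0, 0, 0], [0, 0, 0]]
    - [0, [0, 0, 0], [0, 0, 0]]
    - [0, [0, 0, 0], [0, 0, 0]]
    - [0, [0, 0, 0], [0, 0, 0]]
    - [0, [0, 0, 0], [0, 0, 0]]
    - [0, [0, 0, 0], [0, 0, 0]]
    - [0, [0, 0, 0], [0, 0, 0]]
    - [0, [0, 0, 0], [0, 0, 0]]

```text
t: 11.02
position: [501.8, -327.7, 213.3]
orientation: [3.142, -0.0, 2.811]
contact_force: [0.2, 0.3, 0.2]
opening: 0.0
```

Request:
send_rows:
  deltas:
    - [0, [0, 0, -0.01], [0, 0, 0]]
    - [0, [0, 0, -0.02], [0, 0, 0]]
    - [0, [0, 0, -0.037], [0, 0, 0]]
    - [0, [0, 0, -0.037], [0, 0, 0]]

```text
t: 11.52
position: [502.6, -328.3, 252.4]
orientation: [-3.141, 0.004, 2.811]
contact_force: [0.1, -0.2, 0.7]
opening: -0.0
```

Run:
```python
from h import *
d=delta([580,322,250],[502,-328,250]);print(d)
```

```text
[1.37350483e-01 6.40092841e-01 7.83887649e-17]
```

Request:
send_rows:
  deltas:
    - [0, [0.006, 0.03, 0], [0, 0, 0]]
    - [0, [0.016, 0.075, 0], [0, 0, 0]]
    - [0, [0.027, 0.125, 0], [0, 0, 0]]
    - [0, [0.038, 0.175, 0], [0, 0, 0]]
    - [0, [0.048, 0.225, 0], [0, 0, 0]]
    - [0, [0.059, 0.275, 0], [0, 0, 0]]
    - [0, [0.07, 0.325, 0], [0, 0, 0]]
    - [0, [0.08, 0.375, 0], [0, 0, 0]]
    - [0, [0.091, 0.425, 0], [0, 0, 0]]
    - [0, [0.102, 0.475, 0], [0, 0, 0]]
    - [0, [0.113, 0.525, 0], [0, 0, 0]]
    - [0, [0.12, 0.56, 0], [0, 0, 0]]

```text
t: 13.02
position: [569.9, 243.1, 249.8]
orientation: [-3.141, -0.001, 2.812]
contact_force: [0.5, -0.5, 0.5]
opening: -0.1
```

Request:
send_rows:
  deltas:
    - [0, [0.008, 0.04, 0], [0, 0, 0]]
    - [0, [0.014, 0.065, 0], [0, 0, 0]]
    - [0, [0.017, 0.08, 0.02], [0, 0, 0]]
    - [0, [0.017, 0.08, 0.05], [0, 0, 0]]
    - [0, [0.017, 0.08, 0.08], [0, 0, 0]]
    - [0, [0.017, 0.08, 0.1], [0, 0, 0]]
    - [0, [0.017, 0.08, 0.1], [0, 0, 0]]
    - [0, [0.017, 0.08, 0.1], [0, 0, 0]]

```text
t: 14.02
position: [580.4, 321.7, 150.6]
orientation: [3.141, 0.0, 2.81]
contact_force: [-0.0, -0.9, 0.7]
opening: -0.1
```

Run:
```python
from h import *
from plant import sensors
s=sensors.state()
print(s["t"],s["position"],s["orientation"],s["contact_force"])
a=eyes.capture("scene")[:,:,::-1][205:355,330:530];b=eyes.capture("wrist")[:,:,::-1]
cv2.imwrite("pics/a5.png",np.hstack([cv2.resize(a,(400,300),interpolation=cv2.INTER_CUBIC),cv2.resize(b[150:350,190:456],(400,300))]))
```

```text
14.025 [580.39145513 321.71327392 150.58471541] [3.14132263e+00 4.07202952e-04 2.81021687e+00] [-0.00592364 -0.9220295   0.71327934]
```

View pics/a5.png

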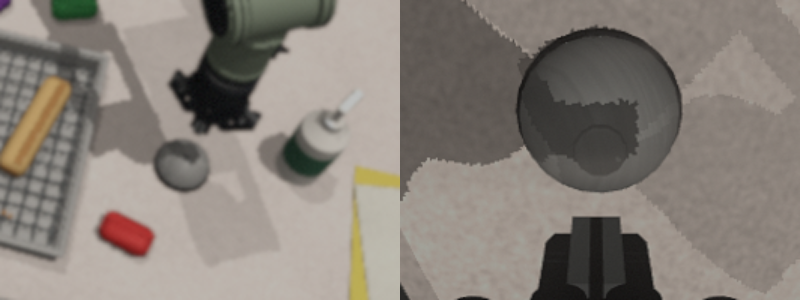

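The wrist view shows the plunger disc at crop (600,151), full-resolution about (323,250.5), straight ahead of the shut fingertips.

Run:
```python
from h import *
print(wr(323,250.5,66),wr(323,253,66))
```

```text
[576.916734   324.65394363  66.        ] [578.44385154 324.13481291  66.        ]
```

The three estimates agree within 4 mm, and the plunger disc is 22 mm wide, so I'll aim at (579,323). First to about 10 mm above.

Request:
send_rows:
  deltas:
    - [0, [0.001, 0.001, 0.015], [0, 0, 0]]
    - [0, [0.001, 0.001, 0.035], [0, 0, 0]]
    - [0, [0.001, 0.001, 0.05], [0, 0, 0]]
    - [0, [0.001, 0.001, 0.058], [0, 0, 0]]
    - [0, [0.001, 0.001, 0.058], [0, 0, 0]]
    - [0, [0.001, 0.001, 0.058], [0, 0, 0]]

```text
t: 14.88
position: [579.9, 323.6, 92.9]
orientation: [3.141, 0.001, 2.811]
contact_force: [0.3, 0.7, 0.0]
opening: 0.1
```

Run:
```python
from h import *
from plant import sensors
s=sensors.state()
print(s["t"],s["position"],s["contact_force"])
a=eyes.capture("scene")[:,:,::-1][225:325,360:493];b=eyes.capture("wrist")[:,:,::-1]
cv2.imwrite("pics/a6.png",np.hstack([cv2.resize(a,(400,300),interpolation=cv2.INTER_CUBIC),cv2.resize(b[200:350,220:420],(400,300))]))
```

```text
14.875 [579.88140791 323.59333454  92.93673686] [0.33997821 0.70769502 0.00312453]
```

View pics/a6.png

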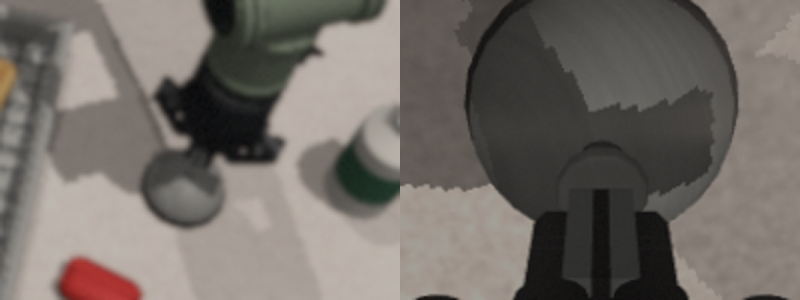

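The fingertips sit just above the plunger disc and are centred on it. I'll press in steps.

Request:
send_rows:
  deltas:
    - [0, [0, 0, 0.004], [0, 0, 0]]
    - [0, [0, 0, 0.007], [0, 0, 0]]
    - [0, [0, 0, 0.009], [0, 0, 0]]
    - [0, [0, 0, 0.011], [0, 0, 0]]
    - [0, [0, 0, 0.013], [0, 0, 0]]
    - [0, [0, 0, 0.013], [0, 0, 0]]

```text
t: 15.72
position: [579.3, 323.3, 79.4]
orientation: [-3.142, -0.0, 2.811]
contact_force: [-1.3, -0.1, 3.2]
opening: 0.2
```

Request:
send_rows:
  deltas:
    - [0, [0, 0, 0.001], [0, 0, 0]]
    - [0, [0, 0, 0.002], [0, 0, 0]]
    - [0, [0, 0, 0.003], [0, 0, 0]]
    - [0, [0, 0, 0.003], [0, 0, 0]]

```text
t: 16.23
position: [579.3, 323.3, 77.1]
orientation: [3.141, 0.0, 2.811]
contact_force: [-2.6, -0.6, 6.3]
opening: -0.1
```

Request:
send_rows:
  deltas:
    - [0, [0, 0, 0.0015], [0, 0, 0]]
    - [0, [0, 0, 0.0015], [0, 0, 0]]
    - [0, [0, 0, 0.0015], [0, 0, 0]]

```text
t: 16.6
position: [579.3, 323.4, 76.9]
orientation: [3.141, 0.0, 2.811]
contact_force: [-4.7, -3.6, 13.9]
opening: 0.0
```

Request:
send_rows:
  deltas:
    - [0, [0, 0, -0.005], [0, 0, 0]]
    - [0, [0, 0, -0.012], [0, 0, 0]]
    - [0, [0, 0, -0.025], [0, 0, 0]]
    - [0, [0, 0, -0.05], [0, 0, 0]]
    - [0, [0, 0, -0.09], [0, 0, 0]]
    - [0, [0, 0, -0.13], [0, 0, 0]]
    - [0, [0, 0, -0.16], [0, 0, 0]]
    - [0, [0, 0, -0.16], [0, 0, 0]]
    - [0, [0, 0, -0.16], [0, 0, 0]]
    - [0, [0, 0, -0.16], [0, 0, 0]]

```text
t: 17.85
position: [578.9, 323.1, 233.1]
orientation: [-3.139, -0.002, 2.811]
contact_force: [0.3, -0.4, 0.2]
opening: 0.3
```

Run:
```python
from h import *
from plant import sensors
s=sensors.state()
print(s["t"],s["position"],s["contact_force"])
t=eyes.capture("top")[:,:,::-1];b=eyes.capture("wrist")[:,:,::-1]
cv2.imwrite("pics/a7.png",np.hstack([cv2.resize(t,(400,300)),cv2.resize(b,(400,300))]))
t0=cv2.imread("pics/top0.png")
for im in(t0,t):
    m=cv2.inRange(cv2.cvtColor(im,cv2.COLOR_BGR2HSV),(9,80,60),(25,255,255));m=cv2.morphologyEx(m,cv2.MORPH_OPEN,np.ones((3,3)))
    print([np.round(cv2.minAreaRect(c)[0],1) for c in cv2.findContours(m,0,2)[0] if 150<cv2.contourArea(c)<3000])
print("diff right side", cv2.absdiff(t0,t)[100:340,410:].max(2).astype(int).mean(), (cv2.absdiff(t0,t)[100:340,410:].max(2)>40).sum())
```

```text
17.85 [578.85863883 323.05912169 233.10622812] [ 0.28244963 -0.37698987  0.21358386]
[array([319.6, 202.9]), array([276.7, 212.8]), array([363.1, 198.1])]
[array([319.8, 203.2]), array([276.6, 212.9]), array([363.2, 197.9])]
diff right side 13.661467391304347 0
```

View pics/a7.png

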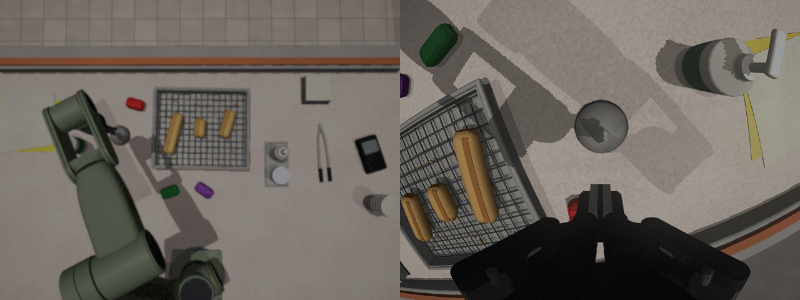

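The plunger was pressed hard against its stop: 13.9 N, with the tool no longer sinking. It has been released, the arm is clear, and nothing else has shifted.

```bash
python3 -c "
from plant import workorder
print(workorder.sign_off())"
```

```text
the job is handed in; nothing more can be done
None
```

I pointed at the long roll and then at the sauce bottle tip, pressed the bell down and let it back up, and handed the job in. No verdict is reported.

| Step | Position (world x, y) | What happened |
|---|---|---|
| Long roll | (585, 99) mm | Fingers shut, held still for over 2 s about 3 cm above its middle |
| Bottle tip | (502, −328) mm | Held still for over 2 s about 3 cm above it |
| Bell plunger | (579, 323) mm | Pressed at 13.9 N until the tool stopped sinking, about 6 mm below where it should first touch |

- **After the press:** the tool rose about 156 mm clear and the contact force fell to about 0.5 N, the level of sensor noise. I inferred that the plunger came back up and did not measure its travel.
- **Nothing else moved:** the rolls' centres in the top view matched the start within 0.3 pixel (about 1 mm). The right-hand side of that view, with the bottle, jar and tongs, showed no significant change. I only checked the sanitiser by eye in the last wrist view, where it stood upright.
- **Disagreements:** the camera estimates differed by 2–3 mm for the bottle tip and up to about 5 mm for the bell. Both are well inside what the task allowed.

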